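# Re-aim a lab reader head on its swivel mount

## Robot

A 6-joint arm with a two-finger parallel gripper is mounted at the origin on the work surface. World frame = base frame: x ahead of the robot, y to its left, z up, the work surface at z = 0. Lengths are in m, angles in rad, forces in N, time in s.
With the tool pointing down it reaches from about 0.3 to 0.75 m from the base axis. Payload 8.5 kg.
Tool frame: the origin (TCP) lies at the very end of the fingers, on their centre line; the grasp point (between the pads) lies 19 mm behind it; z points along the fingers, y is the direction in which the jaws open and shut (so a half turn about z gives the same grasp; the last joint's range is limited). The gripper opens to 85 mm and grips with 20 to 120 N. Pads are 22 mm wide; open, the fingers measure 114 mm over their backs; the gripper's body (76 mm by 85 mm) begins 54 mm behind the grasp point. The pads swing forward as they close: fully open they stand 13 mm farther back than shut.
Start: joints at [-1.495, 0.381, 1.297, -0, 1.464, -0.215], TCP at [0.158, -0.527, 0.231] pointing down, gripper open.
Joint ranges: [-3.11, 3.11], [-0.89, 2.33], [0.22, 2.48], [-1.42, 4.56], [0.17, 2.85], [-2.88, 2.88]. Speed limits (rad/s): [2.39, 2.39, 3.14, 3.14, 3.14, 3.14].

## Interface

Orientations are given as [roll, pitch, yaw] about the fixed x, y, z axes, in that order (R = Rz(yaw) Ry(pitch) Rx(roll)).
In Python, from workcell import arm, vision gives the robot as it stands.
- The arm moves only by the tool jog_arm, never from a script. Its argument "increments" is a list of rows, each a list of 7 numbers: the shift along the tool's x, y, z in cm, then the turn, a rotation vector about the tool's x, y, z in rad, then the closure, from -1 (fully open) to 1 (shut). In form: [[dx, dy, dz, rx, ry, rz, grip], ...]. A call has exactly 5 rows; each row shifts and turns the commanded pose from where the row before left it, along the tool's axes as they then stand; what a row does not reach is not made up. A row lasts 1/10 s, in which the tool goes at most 50 mm and 8.59 degrees, less where a joint would pass 70% of its speed; a pose out of reach is approached as far as the arm can. A call is refused whole if a number of a shift passes 5 or a number of a turn 0.15, either way. A call with a gripper value outside its range is refused whole. The fingers move at their own pace and stop on an object; the grip force is fixed at half the most. Time passes only in rows, so rows that do not move let the fingers close, or fill a call up. It gives the time, the measured TCP pose, the force and the opening at its end, in the units of the state.
- arm.observe(): the state, without advancing time (a new reading comes with each control period).
- vision.grab_frame(name): name is "scene" or "top"; returns a dict with "img" (420x560x3 uint8, red, green, blue), "depth" (420x560 float32, m along the optical axis (not along the pixel's ray), 0 where there is no reading), "fx", "fy", "cx", "cy" (pixels), "k1" (the pictures are not rectified: a ray, as slopes to the right and down, at radius r is drawn at 1 + k1 r^2 times it, then the intrinsics apply), "rvec" (rotation vector, rad) and "tvec" (3), from world to camera coordinates, as OpenCV has them. Camera axes: x right, y down, z forward; pixel columns grow to the right and rows downward; lengths in m; the calibration is good to about 2 mm. A picture is of the moment at which its call begins.
- arm.close_job(): hands the job in, once; it reports no verdict.
The state is a dict: "time": time; "joint_positions": joint angles; "joint_vel": joint speeds; "joint_efforts": joint torques, N m; "position": TCP position; "orientation": TCP orientation; "force": force on the tool from outside, world axes, zero at the start; "ft_torque": the same for the moment, N m; "width": opening from 0.0 (shut) to 1.0 (fully open).
Only numpy, scipy, OpenCV 4.12 (cv2) and the standard library are available. Lean on these libraries where they do the work, as an engineer would, in place of code of your own. Each camera call takes 0.05 s, during which the arm holds its last target. There are 200 camera calls.

## Task

Loosen the green clamp knob of the swivel mount, swing the blue reader head round until its yellow pointer stands at the red marker, then retighten the knob by feel, until it takes about 0.2 N m more to turn than when slack and no tighter. Do not drag the head while it is still clamped, and leave the red marker and the rack, bottle and tip box around it where they are.

Things in the scene. Friction and masses are not known exactly. Their poses are not given: they have to be found in the camera images.
- pivot (a point): Point on the vertical swivel axis of the mount, 16 mm above the bench. The mount is fixed to the bench: a grey disc of 72 mm radius with a white scale arc (radius 143 to 177 mm, 12 mm high, black ticks every 5 degrees). Its x axis points along the middle of the scale, z is up. The knob, the arm and the marker all turn about this axis.
- knob_grip (a point): Where to grip the green clamp knob: on the swivel axis, 80 to 83 mm above the bench as found, 11 mm below the knob's top. The knob is an upright flat bar, 48 mm long (along this point's x axis), 14 mm thick (along its y axis) and 34 mm tall, on a flange of 25 mm radius whose top is 23 mm below this point. It rises 4 mm per rad as it is loosened and sinks likewise.
- knob (a joint): Angle of the clamp knob, rad, 0 as found (clamped, tightness unknown), growing counterclockwise seen from above, which loosens; clockwise tightens. Stops at -2.2 and +3.5. It bites at an unseen angle 0.05 to 0.8 rad counterclockwise of as found; each 0.1 rad clockwise past that adds about 10 N of clamping force. It stays where left.
- washer: Steel spring washer under the knob (66 mm across), pressed on the pad by the knob; does not turn. Origin on the swivel axis at bench level. The knob has a steady drag of 0.33 to 0.45 N m when slack; past the bite 0.036 N m more per 10 N of clamping force. Right is 36 to 66 N: 0.14 to 0.26 N m over slack. The drag shows in a stopped wrist only after creeping turns (0.02 rad steps); fast ones overshoot.
- pad: Black rubber friction pad on the hub of the arm, under the washer, 68 mm across; above 120 N between washer and pad it is crushed. Origin on the swivel axis at bench level.
- head (a point): Centre of the top of the blue reader head, 92 mm above the bench (a thin white plate on it ends at 93.5 mm), at 136 mm radius on the swinging arm. The head is a block 42 mm along the arm (this point's x axis, pointing outward), 34 mm wide (y axis) and 60 mm tall, to be held across its width or pushed on its side. The arm below it is 26 mm wide and its top is 32 mm above the bench.
- swivel (a joint): Angle of the swinging arm about the swivel axis, rad, counterclockwise from above, 0 when it points along the middle of the scale; stops at -1.05 and +1.05. Unclamped it takes about 0.1 N m to turn (under 1 N at the head) and stays where it is left.
- pointer (a point): Tip of the yellow pointer under the head, 172 mm from the swivel axis, 16 mm above the bench; moves with the arm.
- marker (a joint): Angle of the red marker about the swivel axis, in the same sense and from the same zero as the swinging arm's angle: the arm is on target when both are equal. Preset, must not be moved.
- mark (a point): Nose of the red marker, 172 mm from the swivel axis, 16 mm above the bench: the target for the pointer's tip. The marker is a block 12 by 14 by 22 mm standing on the outer edge of the scale.
- tube_rack: Orange rack with capped tubes, 70 by 110 mm, 80 mm tall; origin under its centre. Stays where it is.
- amber_bottle: Brown bottle, 66 mm across, 130 mm tall; origin under its centre. Stays where it is.
- tip_box: Green box with white lid, 77 by 117 mm, 46 mm tall, beyond the scale; origin under its centre. Stays where it is.

How it is judged:
On the way, in this order (a step that is already met when the one before it is completed fails the run):
1. the knob is loosened: washer presses on the pad with less than 3 N (contact force between washer and pad below 3 N), for 0.2 s.
2. the head is swung to the marker, still unclamped (horizontal distance between pointer and mark below 0.005 m and contact force between washer and pad below 8 N), for 0.2 s.
At the end, for the whole second after the job is handed in: the pointer's tip is within 5 mm (horizontally) of the marker's nose, the washer clamps the pad with 36 to 66 N, the head is at rest, the marker is within 4 mm and the rack, bottle and tip box within 20 mm of where they were (horizontal distance between pointer and mark below 0.005 m and contact force between washer and pad between 36 and 66 N and angular speed of swivel below 0.03 rad/s and distance of each of tube_rack, amber_bottle, tip_box from where it was at the start of the episode below 0.02 m and distance of mark from where it was at the start of the episode below 0.004 m); the robot touches nothing.
It fails at once if the head is dragged round while clamped (faster than 0.15 rad/s with more than 10 N on the pad) (contact force between washer and pad above 10 N and angular speed of swivel above 0.15 rad/s).
It fails at once if the pad is crushed by overtightening (more than 120 N) (contact force between washer and pad above 120 N).
It fails at once if a bystander is knocked away (distance of any of tube_rack, amber_bottle, tip_box from where it was at the start of the episode above 0.03 m).
It fails at once if the red marker is moved (distance of mark from where it was at the start of the episode above 0.006 m).
It also fails if it takes over 72 s, if anything falls off the work surface, if the arm or the gripper's body presses on something with over 40 N, if the wrist force passes 120 N, or if a joint passes its speed limit or range.

## Working session

There is one attempt and no reset: what is moved stays moved. The work goes in short steps, Python scripts to look and compute and a tool call to move; the robot and the scene stay as the last step left them, time stands still between calls to the robot, and variables do not carry over. Pictures are saved under pics/ and viewed, about 8 in all and at most 12, crops included, and the job is handed in when it is done.

Besides the shell and the picture viewer there is one more tool, called after ">>>" by a JSON object that holds its "name" and its "arguments". jog_arm: Moves the arm, as the interface text tells. Its arguments: {"type":"object","properties":{"increments":{"type":"array"}},"required":["increments"]}

```bash
ls; mkdir -p pics; cat > h.py <<'E'
import numpy as np, cv2
from workcell import arm, vision
def grab(n):
    f=vision.grab_frame(n)
    f['K']=np.array([[f['fx'],0,f['cx']],[0,f['fy'],f['cy']],[0,0,1.]])
    f['D']=np.array([f['k1'],0,0,0.])
    f['R']=cv2.Rodrigues(np.array(f['rvec'],float))[0]; f['t']=np.array(f['tvec'],float).ravel()
    f['hsv']=cv2.cvtColor(f['img'],cv2.COLOR_RGB2HSV)
    return f
def rays(f,uv):
    p=cv2.undistortPoints(np.array(uv,float).reshape(-1,1,2),f['K'],f['D']).reshape(-1,2)
    return np.c_[p,np.ones(len(p))]
def toplane(f,uv,z):
    d=rays(f,uv)@f['R']; c=-f['R'].T@f['t']
    return c+d*((z-c[2])/d[:,2])[:,None]
def todepth(f,uv):
    uv=np.array(uv).reshape(-1,2).astype(int)
    return (rays(f,uv)*f['depth'][uv[:,1],uv[:,0]][:,None]-f['t'])@f['R']
def proj(f,P):
    return cv2.projectPoints(np.array(P,float).reshape(-1,1,3),np.array(f['rvec'],float),f['t'],f['K'],f['D'])[0].reshape(-1,2)
def save(f,n,crop=None,s=1):
    i=f['img'][:,:,::-1]
    if crop: x0,y0,x1,y1=crop; i=i[y0:y1,x0:x1]
    cv2.imwrite('pics/'+n+'.png',cv2.resize(i,None,fx=s,fy=s,interpolation=cv2.INTER_CUBIC))
E
python3 - <<'E'
from h import *
for n in('scene','top'):
    f=grab(n); save(f,n+'0')
    print(n,-f['R'].T@f['t'],f['fx'],f['k1'])
print(arm.observe())
E
```

```text
pics
scene [ 1.03395466 -0.30881571  0.8475772 ] 407.45904219253936 -0.09441390353136395
top [0.39781801 0.03129334 1.24025313] 499.32612004145074 -0.16024104115996635
{'time': 0.1, 'joint_positions': array([-1.49530733e+00,  3.81098681e-01,  1.29816926e+00, -3.05686660e-05,
        1.46363534e+00, -2.15315361e-01]), 'joint_vel': array([ 0.00054785,  0.0006519 , -0.00232612,  0.00068646,  0.00091582,
       -0.00053947]), 'joint_efforts': array([ 3.77565229e-03, -4.49215937e+01, -2.31657672e+01, -1.40704065e-04,
        3.58655961e-03,  1.19081950e-06]), 'position': array([ 0.15765812, -0.52662901,  0.23079491]), 'orientation': array([-3.14030579e+00, -2.50336767e-04,  2.90807485e-01]), 'force': array([-0.04358583,  0.6611794 ,  0.17281627]), 'ft_torque': array([ 0.03300953,  0.03237911, -0.04480195]), 'width': 1.0001371709376108}
```

View pics/scene0.png

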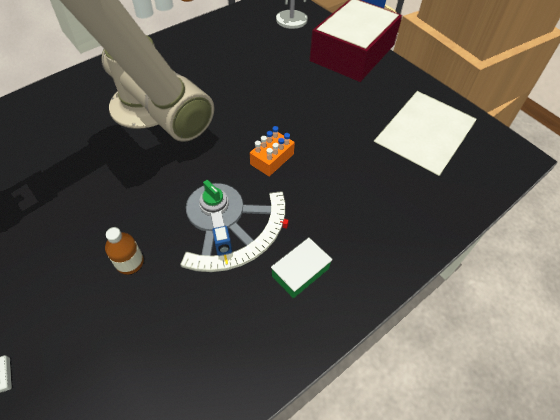

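View pics/top0.png

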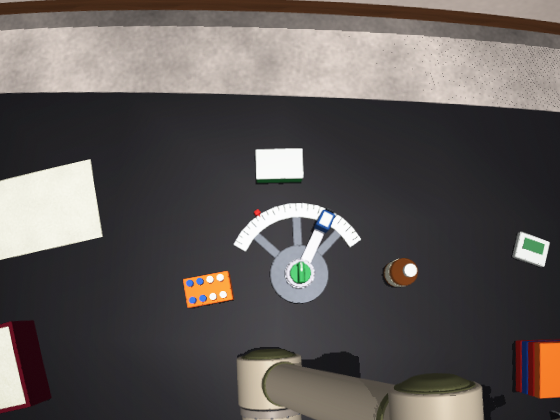

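The top view shows the knob at about (300,272), the head at (325,221), the marker at (258,213), and the rack and bottle on either side. Next I measure them.

```bash
cat > m.py <<'E'
from h import *
def mask(f,name):
    h,s,v=[f['hsv'][:,:,i].astype(int) for i in range(3)]
    return {'red':((h<6)|(h>174))&(s>170)&(v>110),'green':(h>45)&(h<90)&(s>120)&(v>40),'yellow':(h>22)&(h<34)&(s>150)&(v>110),
      'blue':(h>100)&(h<125)&(s>130)&(v>40),'white':(s<40)&(v>170)}[name]
def near(f,m,P,r):
    u=proj(f,P)[0]; yy,xx=np.nonzero(m); k=np.hypot(xx-u[0],yy-u[1])<r
    return np.c_[xx[k],yy[k]].astype(float)
def circ(p):
    A=np.c_[2*p,np.ones(len(p))]; s=np.linalg.lstsq(A,(p**2).sum(1),rcond=None)[0]
    return s[:2],np.sqrt(s[2]+s[:2]@s[:2])
E
python3 - <<'E'
from m import *
f=grab('top'); g=grab('scene')
def sel(m,x0,y0,x1,y1):
    yy,xx=np.nonzero(m); k=(xx>=x0)&(xx<=x1)&(yy>=y0)&(yy<=y1); return np.c_[xx[k],yy[k]].astype(float)
kt=sel(mask(f,'green'),280,250,320,295); P=todepth(f,kt)
print('green top n',len(kt),'z range',np.percentile(P[:,2],[2,50,98]))
tp=P[P[:,2]>.085]; print('knob top centre',tp.mean(0),len(tp), cv2.minAreaRect(tp[:,:2].astype(np.float32)*1000))
# bright arc at z .012
w=sel(mask(f,'white'),230,200,365,252); Q=toplane(f,w,.012)[:,:2]; D=todepth(f,w); Q=Q[np.abs(D[:,2]-.012)<.01]
pv=tp.mean(0)[:2]; r=np.hypot(*(Q-pv).T); a=np.arctan2(*(Q-pv).T[::-1])
print('arc r pct',np.percentile(r,[1,50,99]),'ang',a.min(),a.max())
# outer edge per angle bins
E=[];I=[]
for b in np.linspace(a.min()+.05,a.max()-.05,50):
    k=np.abs(a-b)<.02
    if k.sum()>5: E.append(Q[k][r[k].argmax()]); I.append(Q[k][r[k].argmin()])
print('outer',circ(np.array(E)),'inner',circ(np.array(I)))
# grey disc by depth? hub
for n,F,box in(('top',f,(245,200,270,225)),('scene',g,(275,210,295,235))):
    m=sel(mask(F,'red'),*box); print(n,'red',len(m),m.mean(0),toplane(F,[m.mean(0)],.016)[0],'depth z',np.percentile(todepth(F,m)[:,2],[5,50,95]))
for n,F,box in(('top',f,(305,200,350,250)),('scene',g,(205,215,240,265))):
    m=sel(mask(F,'blue'),*box); d=todepth(F,m); k=(d[:,2]>.082)&(d[:,2]<.1); print(n,'blue',len(m),k.sum(),d[k].mean(0),m.mean(0))
    m=sel(mask(F,'yellow'),*((305,190,350,240) if n=='top' else (210,245,245,275))); print(n,'yel',len(m)); 
    if len(m): print(m.mean(0),toplane(F,[m.mean(0)],.016)[0])
    m=sel(np.ones((420,560),bool),*box); d=todepth(F,m); k=(d[:,2]>.086)&(d[:,2]<.1); print(n,'head top',k.sum(),d[k].mean(0),cv2.minAreaRect(d[k][:,:2].astype(np.float32)*1000))
m=sel(mask(g,'green'),195,170,230,215); d=todepth(g,m); k=d[:,2]>.088; print('scene knob',len(m),k.sum(),d[k].mean(0),np.percentile(d[:,2],[2,98]),cv2.minAreaRect(d[k][:,:2].astype(np.float32)*1000))
save(f,'topc',(220,180,420,310),4)
E
```

```text
green top n 290 z range [0.05514506 0.06065236 0.09591887]
knob top centre [ 0.46989296 -0.04690121  0.11688871] 93 ((438.61993408203125, -22.030643463134766), (36.428062438964844, 129.25160217285156), 53.1619873046875)
arc r pct [0.06406252 0.15994395 0.18384555] ang -1.0272148022775112 1.1437717896754112
outer (array([ 0.47774642, -0.04987261]), np.float64(0.17624192659692237)) inner (array([ 0.63090044, -0.03705313]), np.float64(0.11347578338053574))
top red 30 [256.7        212.06666667] [0.62621702 0.05865268 0.016     ] depth z [0.01330964 0.02162929 0.02621048]
scene red 42 [284.92857143 222.97619048] [0.62920295 0.05820867 0.016     ] depth z [0.00180874 0.01941307 0.02348259]
top blue 141 92 [ 0.59828775 -0.10171191  0.09082138] [322.90070922 222.65957447]
top yel 0
top head top 250 [ 0.6008439  -0.10330459  0.09236251] ((602.115966796875, -103.96424865722656), (33.69147491455078, 43.94721221923828), 66.03882598876953)
scene blue 200 120 [ 0.61179005 -0.1088019   0.08968113] [222.285 242.505]
scene yel 20
[225.65 259.15] [ 0.62325139 -0.11252056  0.016     ]
scene head top 261 [ 0.60471451 -0.10527017  0.09204673] ((602.6470947265625, -104.35596466064453), (34.06868362426758, 40.86204147338867), 64.54302978515625)
scene knob 335 85 [ 0.49739719 -0.05955299  0.11858542] [0.04995809 0.09482404] ((749.1502075195312, -167.61312866210938), (31.012758255004883, 635.0157470703125), 66.42432403564453)
```

View pics/topc.png

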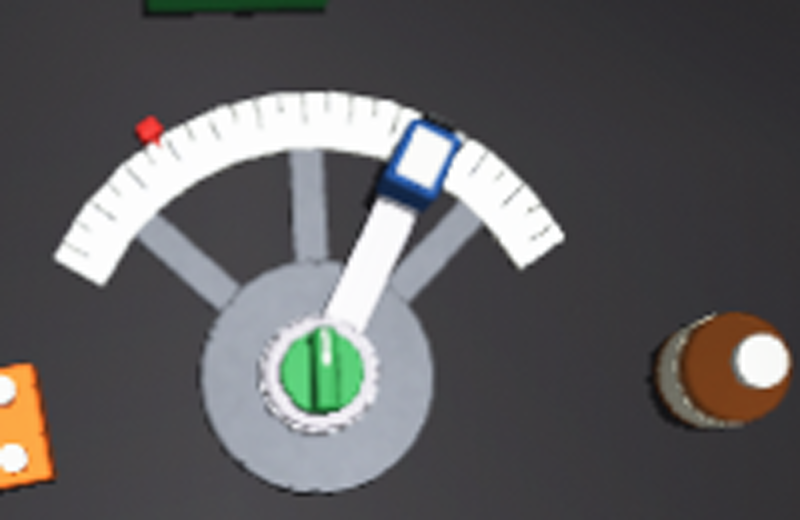

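The crop shows the knob bar upright at about (323,365), lying near the world x axis. The marker is at (150,130) and the head plate at (425,160). I'll refine the knob yaw and the axis next.

```bash
python3 - <<'E'
from m import *
f=grab('top'); g=grab('scene')
for n,F in(('top',f),('scene',g)):
    m=near(F,mask(F,'green'),[.478,-.05,.085],30); d=todepth(F,m); k=(d[:,2]>.084)&(d[:,2]<.1); q=d[k]; 
    r=cv2.minAreaRect(q[:,:2].astype(np.float32)*1000); c=q[:,:2]-q[:,:2].mean(0); w,v=np.linalg.eigh(c.T@c); print(n,k.sum(),q.mean(0),np.percentile(q[:,2],[5,50,95]),r,'yaw',np.arctan2(v[1,1],v[0,1]))
    m2=near(F,mask(F,'green'),[.478,-.05,.06],30); d=todepth(F,m2); k=np.abs(d[:,2]-.058)<.005; print('flange',k.sum(),d[k].mean(0),cv2.minEnclosingCircle(d[k][:,:2].astype(np.float32)*1000))
# disc: grey
h=f['hsv'].astype(int); m=(h[:,:,1]<90)&(h[:,:,2]>110); q=near(f,m,[.478,-.05,.01],36); d=todepth(f,q); k=np.abs(d[:,2]-.01)<.012
Q=toplane(f,q[k],np.median(d[k][:,2]))[:,:2]; print('disc z',np.median(d[k][:,2])); r=np.hypot(*(Q-[.478,-.05]).T); Q=Q[(r<.085)]
a=np.arctan2(Q[:,1]+.05,Q[:,0]-.478); E=[]
for b in np.r_[np.arange(1.3,3.1,.1),np.arange(-3.1,-1.3,.1)]:
    s=np.abs(a-b)<.05
    if s.sum(): E.append(Q[s][np.hypot(*(Q[s]-[.478,-.05]).T).argmax()])
print('disc',circ(np.array(E)))
E
```

```text
top 93 [ 0.47123408 -0.04832639  0.09204438] [0.0877076  0.09243178 0.09575411] ((476.2537536621094, -49.12154769897461), (44.00212860107422, 14.147848129272461), 2.413762092590332) yaw -3.0182907636777045
flange 171 [ 0.47542423 -0.04823317  0.05881187] ((474.8968505859375, -49.287208557128906), 24.013864517211914)
scene 97 [ 0.47986314 -0.05102326  0.09126052] [0.08507538 0.09181042 0.09450049] ((478.10693359375, -49.03271484375), (49.97426223754883, 15.26430892944336), 5.0855021476745605) yaw -3.068921728806938
flange 146 [ 0.4851084  -0.05537932  0.05826602] ((479.93695068359375, -49.15302658081055), 24.597925186157227)
disc z 0.015734654550914648
disc (array([ 0.4763416, -0.0495565]), np.float64(0.07050232923619494))
```

>>> {"name": "jog_arm", "arguments": {"increments": [[2.95,-2.44,0,0,0,0,-1],[2.95,-2.44,0,0,0,0,-1],[2.95,-2.44,0,0,0,0,-1],[2.95,-2.44,0,0,0,0,-1],[2.95,-2.44,0,0,0,0,-1]]}}

```text
time: 0.8
position: [0.2646, -0.3663, 0.2313]
orientation: [3.141, -0.0, 0.29]
force: [1.2, 0.2, -0.5]
width: 0.998
```

>>> {"name": "jog_arm", "arguments": {"increments": [[2.95,-2.44,0,0,0,0,-1],[2.95,-2.44,0,0,0,0,-1],[2.95,-2.44,0,0,0,0,-1],[2.95,-2.44,0,0,0,0,-1],[2.95,-2.44,0,0,0,0,-1]]}}

```text
time: 1.3
position: [0.3709, -0.2071, 0.2315]
orientation: [3.141, -0.0, 0.291]
force: [0.5, -1.0, -0.4]
width: 1.004
```

>>> {"name": "jog_arm", "arguments": {"increments": [[2.95,-2.44,0,0,0,0,-1],[2.95,-2.44,0,0,0,0,-1],[2.95,-2.44,0,0,0,0,-1],[2.95,-2.44,0,0,0,0,-1],[2.95,-2.44,0,0,0,0,-1]]}}

```text
time: 1.8
position: [0.4773, -0.0478, 0.2314]
orientation: [3.141, -0.0, 0.291]
force: [0.1, -1.3, -0.0]
width: 1.0
```

>>> {"name": "jog_arm", "arguments": {"increments": [[0,0,1.5,0,0,0.11,-1],[0,0,1.5,0,0,0.11,-1],[0,0,1.5,0,0,0,-1],[0,0,0,0,0,0,-1],[0,0,0,0,0,0,-1]]}}

```text
time: 2.3
position: [0.4768, -0.0494, 0.1867]
orientation: [3.142, -0.0, 0.071]
force: [-0.6, 0.9, 1.3]
width: 0.998
```

>>> {"name": "jog_arm", "arguments": {"increments": [[0,0,3,0,0,0,-1],[0,0,3,0,0,0,-1],[0,0,3,0,0,0,-1],[0,0,2.2,0,0,0,-1],[0,0,1,0,0,0,-0.5]]}}

```text
time: 2.8
position: [0.4766, -0.0495, 0.0635]
orientation: [-3.141, 0.001, 0.071]
force: [0.5, -0.4, 0.1]
width: 0.856
```

>>> {"name": "jog_arm", "arguments": {"increments": [[0,0,0,0,0,0,1],[0,0,0,0,0,0,1],[0,0,0,0,0,0,1],[0,0,0,0,0,0,1],[0,0,0,0,0,0,1]]}}

```text
time: 3.3
position: [0.4772, -0.0493, 0.0654]
orientation: [3.141, -0.002, 0.071]
force: [0.1, 1.9, 6.6]
width: 0.156
```

>>> {"name": "jog_arm", "arguments": {"increments": [[0,0,0,0,0,0,1],[0,0,0,0,0,0,1],[0,0,0,0,0,0,1],[0,0,0,0,0,0,1],[0,0,0,0,0,0,1]]}}

```text
time: 3.8
position: [0.4772, -0.0493, 0.0654]
orientation: [3.141, -0.002, 0.071]
force: [-0.3, 1.2, 6.5]
width: 0.155
```

```bash
python3 - <<'E'
from m import *
s=arm.observe(); print(s['time'],s['position'],s['orientation'],s['force'],s['ft_torque'],s['width'],s['joint_efforts'][5],s['joint_positions'])
f=grab('scene'); save(f,'knob',(150,120,310,240),4)
E
```

```text
3.8 [ 0.47716546 -0.04926623  0.06537924] [ 3.14132096e+00 -1.93762741e-03  7.06398080e-02] [-0.29142649  1.1937001   6.53132354] [ 0.45012038  0.0854008  -0.03789067] 0.15508987854884107 -0.054467510199174285 [-3.50646211e-01  4.61944598e-01  1.73049237e+00  6.70618491e-04
  9.47276476e-01  1.14911951e+00]
```

View pics/knob.png

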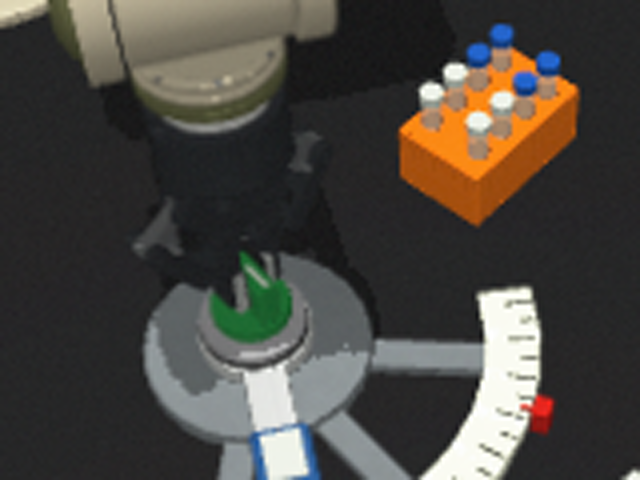

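The fingers hold the knob at 13 mm, with a slight press on the flange. The pointer and the rack are clear. I'll start creeping loose and read the drag.

>>> {"name": "jog_arm", "arguments": {"increments": [[0,0,-0.1,0,0,-0.02,1],[0,0,-0.01,0,0,-0.02,1],[0,0,-0.01,0,0,-0.02,1],[0,0,-0.01,0,0,-0.02,1],[0,0,-0.01,0,0,-0.02,1]]}}

```text
time: 4.35
position: [0.4769, -0.0493, 0.0657]
orientation: [-3.141, -0.001, 0.172]
force: [4.3, 3.1, -4.4]
width: 0.154
```

>>> {"name": "jog_arm", "arguments": {"increments": [[0,0,-0.01,0,0,-0.02,1],[0,0,-0.01,0,0,-0.02,1],[0,0,0,0,0,0,1],[0,0,0,0,0,0,1],[0,0,0,0,0,0,1]]}}

```text
time: 4.85
position: [0.4768, -0.0493, 0.0658]
orientation: [-3.141, -0.0, 0.212]
force: [3.5, 3.4, -5.9]
width: 0.155
```

```bash
cat > st.py <<'E'
from workcell import arm
import numpy as np
np.set_printoptions(precision=4,suppress=True)
s=arm.observe(); print(s['time'],s['position'],'yaw',s['orientation'][2],'F',s['force'],'M',s['ft_torque'],'w',s['width'],'j6 eff',s['joint_efforts'][5],'j6',s['joint_positions'][5])
E
python3 st.py
```

```text
4.85 [ 0.4768 -0.0493  0.0658] yaw 0.21159038204842706 F [ 3.5128  3.3681 -5.8781] M [ 0.6221 -0.8849 -0.0942] w 0.15482477432707664 j6 eff -0.07071565138176084 j6 1.0081179117166936
```

>>> {"name": "jog_arm", "arguments": {"increments": [[0,0,-0.01,0,0,-0.02,1],[0,0,-0.01,0,0,-0.02,1],[0,0,-0.01,0,0,-0.02,1],[0,0,-0.01,0,0,-0.02,1],[0,0,-0.01,0,0,-0.02,1]]}}

```text
time: 5.35
position: [0.4768, -0.0492, 0.066]
orientation: [-3.141, -0.0, 0.312]
force: [5.3, 4.1, -10.0]
width: 0.152
```

```bash
python3 st.py; python3 - <<'E'
from m import *
from workcell import arm
f=grab('scene'); save(f,'knob2',(180,150,260,210),8)
for i in range(3):
    s=arm.observe(); print(s['time'],s['ft_torque'][2],s['joint_efforts'][5])
    vision.grab_frame('top')
E
```

```text
5.35 [ 0.4768 -0.0492  0.066 ] yaw 0.31214750800983726 F [  5.2857   4.0893 -10.0094] M [ 0.6188 -1.0776 -0.156 ] w 0.15152198747895892 j6 eff 0.08007216034457088 j6 0.9074687763938492
5.4 -0.1616545386220367 -0.12222034391015768
5.45 -0.12894654129034944 -0.29843869619071484
5.5 -0.12743346057174132 -0.16285395249724388
```

View pics/knob2.png

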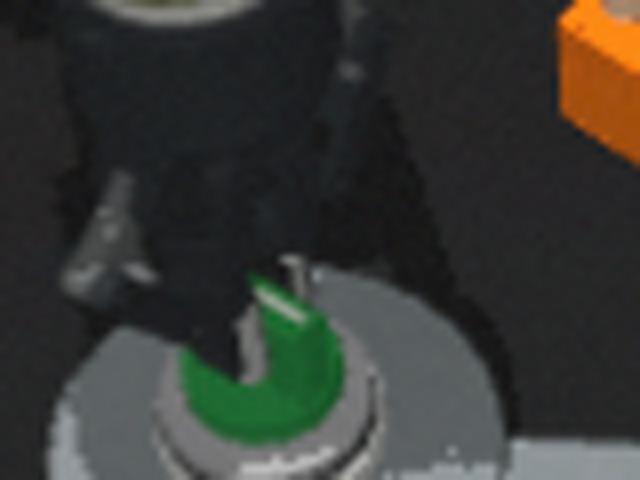

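>>> {"name": "jog_arm", "arguments": {"increments": [[0,0,0,0,0,-0.02,1],[0,0,0,0,0,0,1],[0,0,0,0,0,-0.02,1],[0,0,0,0,0,0,1],[0,0,0,0,0,0,1]]}}

```text
time: 6.05
position: [0.4768, -0.0492, 0.066]
orientation: [-3.141, -0.0, 0.351]
force: [4.9, 3.4, -9.0]
width: 0.149
```

```bash
python3 st.py
```

```text
6.05 [ 0.4768 -0.0492  0.066 ] yaw 0.351454629658863 F [ 4.9077  3.376  -9.0467] M [ 0.7469 -0.9902 -0.158 ] w 0.14892007961364467 j6 eff -0.13888837303966284 j6 0.8682034303187344
```

>>> {"name": "jog_arm", "arguments": {"increments": [[0,0,0,0,0,-0.02,1],[0,0,0,0,0,0,1],[0,0,0,0,0,-0.02,1],[0,0,0,0,0,0,1],[0,0,0,0,0,0,1]]}}

```text
time: 6.55
position: [0.4768, -0.0492, 0.0661]
orientation: [-3.141, -0.0, 0.391]
force: [4.8, 3.3, -7.5]
width: 0.155
```

```bash
python3 st.py
```

```text
6.55 [ 0.4768 -0.0492  0.0661] yaw 0.3914241204542479 F [ 4.7757  3.2542 -7.4537] M [ 0.703  -0.9956 -0.1274] w 0.15495834790489282 j6 eff -0.1559112500399351 j6 0.8282457233231713
```

>>> {"name": "jog_arm", "arguments": {"increments": [[0,0,0,0,0,-0.04,1],[0,0,0,0,0,-0.02,1],[0,0,0,0,0,-0.02,1],[0,0,0,0,0,0,1],[0,0,0,0,0,0,1]]}}

```text
time: 7.05
position: [0.4767, -0.0491, 0.0662]
orientation: [-3.141, -0.0, 0.471]
force: [3.4, 3.7, -6.5]
width: 0.151
```

```bash
python3 st.py
```

```text
7.05 [ 0.4767 -0.0491  0.0662] yaw 0.4714000847285056 F [ 3.4113  3.7078 -6.5173] M [ 0.8511 -0.9157 -0.2155] w 0.15099388682593992 j6 eff -0.1843331241980195 j6 0.7482023179788696
```

>>> {"name": "jog_arm", "arguments": {"increments": [[0,0,0,0,0,-0.04,1],[0,0,0,0,0,-0.02,1],[0,0,0,0,0,-0.02,1],[0,0,0,0,0,0,1],[0,0,0,0,0,0,1]]}}

```text
time: 7.55
position: [0.4767, -0.0491, 0.0663]
orientation: [-3.141, -0.001, 0.551]
force: [4.1, 4.8, -5.0]
width: 0.155
```

```bash
python3 st.py
```

```text
7.55 [ 0.4767 -0.0491  0.0663] yaw 0.5512365535257466 F [ 4.1363  4.7554 -5.048 ] M [ 0.9036 -0.8857 -0.1543] w 0.15500991371802822 j6 eff -0.2178218588232994 j6 0.6683173651587629
```

>>> {"name": "jog_arm", "arguments": {"increments": [[0,0,0,0,0,-0.04,1],[0,0,0,0,0,-0.02,1],[0,0,0,0,0,-0.02,1],[0,0,0,0,0,0,1],[0,0,0,0,0,0,1]]}}

```text
time: 8.05
position: [0.4767, -0.0491, 0.0664]
orientation: [-3.141, -0.001, 0.631]
force: [3.8, 5.6, -3.0]
width: 0.154
```

```bash
python3 st.py
```

```text
8.05 [ 0.4767 -0.0491  0.0664] yaw 0.6311861349696 F [ 3.8286  5.5732 -2.9522] M [ 0.9397 -0.8007 -0.2341] w 0.15387380850491336 j6 eff -0.2506349980831146 j6 0.5883554019405147
```

>>> {"name": "jog_arm", "arguments": {"increments": [[0,0,-0.03,0,0,-0.04,1],[0,0,0,0,0,-0.02,1],[0,0,0,0,0,-0.02,1],[0,0,0,0,0,0,1],[0,0,0,0,0,0,1]]}}

```text
time: 8.55
position: [0.4767, -0.049, 0.0665]
orientation: [-3.141, -0.001, 0.711]
force: [3.1, 4.4, -4.5]
width: 0.154
```

```bash
python3 st.py
```

```text
8.55 [ 0.4767 -0.049   0.0665] yaw 0.7110760694237328 F [ 3.0611  4.3954 -4.537 ] M [ 0.919  -0.8687 -0.2718] w 0.1543745442468617 j6 eff -0.27521473355591297 j6 0.5084234296032917
```

>>> {"name": "jog_arm", "arguments": {"increments": [[0,0,-0.03,0,0,-0.04,1],[0,0,0,0,0,-0.02,1],[0,0,0,0,0,-0.02,1],[0,0,0,0,0,0,1],[0,0,0,0,0,0,1]]}}

```text
time: 9.05
position: [0.4766, -0.049, 0.0667]
orientation: [-3.141, -0.001, 0.791]
force: [4.3, 4.8, -6.2]
width: 0.148
```

```bash
python3 st.py
```

```text
9.05 [ 0.4766 -0.049   0.0667] yaw 0.7910104927828974 F [ 4.2596  4.8381 -6.1725] M [ 1.0101 -0.9484 -0.2782] w 0.14782889040946864 j6 eff -0.2993257250636816 j6 0.4284225418458346
```

>>> {"name": "jog_arm", "arguments": {"increments": [[0,0,-0.03,0,0,-0.04,1],[0,0,0,0,0,-0.02,1],[0,0,0,0,0,-0.02,1],[0,0,0,0,0,0,1],[0,0,0,0,0,0,1]]}}

```text
time: 9.55
position: [0.4766, -0.0489, 0.067]
orientation: [-3.141, -0.001, 0.871]
force: [4.7, 5.0, -6.7]
width: 0.153
```

```bash
python3 st.py
```

```text
9.55 [ 0.4766 -0.0489  0.067 ] yaw 0.8709361180757575 F [ 4.6696  5.0392 -6.7193] M [ 0.984  -0.9323 -0.3044] w 0.1527156145238875 j6 eff -0.31610386446118355 j6 0.34846240285424185
```

>>> {"name": "jog_arm", "arguments": {"increments": [[0,0,-0.03,0,0,-0.04,1],[0,0,0,0,0,-0.02,1],[0,0,0,0,0,-0.02,1],[0,0,0,0,0,0,1],[0,0,0,0,0,0,1]]}}

```text
time: 10.05
position: [0.4765, -0.0489, 0.0673]
orientation: [-3.14, -0.001, 0.951]
force: [4.1, 4.8, -8.0]
width: 0.149
```

```bash
python3 st.py
```

```text
10.05 [ 0.4765 -0.0489  0.0673] yaw 0.9508743233291621 F [ 4.0779  4.7815 -8.0259] M [ 1.0715 -0.92   -0.3727] w 0.14885659454935946 j6 eff -0.31748659908771515 j6 0.26851583775294363
```

>>> {"name": "jog_arm", "arguments": {"increments": [[0,0,-0.03,0,0,-0.04,1],[0,0,0,0,0,-0.02,1],[0,0,0,0,0,-0.02,1],[0,0,0,0,0,0,1],[0,0,0,0,0,0,1]]}}

```text
time: 10.55
position: [0.4765, -0.0489, 0.0676]
orientation: [-3.14, -0.001, 1.031]
force: [3.3, 4.8, -6.5]
width: 0.149
```

```bash
python3 st.py
```

```text
10.55 [ 0.4765 -0.0489  0.0676] yaw 1.03088788692412 F [ 3.3383  4.8261 -6.5266] M [ 1.045  -0.8822 -0.3167] w 0.14941770473401972 j6 eff -0.31894183717668056 j6 0.18846309950372134
```

>>> {"name": "jog_arm", "arguments": {"increments": [[0,0,-0.03,0,0,-0.04,1],[0,0,0,0,0,-0.02,1],[0,0,0,0,0,-0.02,1],[0,0,0,0,0,0,1],[0,0,0,0,0,0,1]]}}

```text
time: 11.05
position: [0.4765, -0.0488, 0.0679]
orientation: [-3.14, -0.001, 1.111]
force: [3.8, 5.1, -6.8]
width: 0.152
```

```bash
python3 st.py
```

```text
11.05 [ 0.4765 -0.0488  0.0679] yaw 1.1109194657014618 F [ 3.7583  5.0902 -6.7582] M [ 1.0894 -0.8    -0.2966] w 0.152059113460371 j6 eff -0.32003436237573624 j6 0.10848365412045959
```

The wrist effort levels off at about 0.318, or about 0.345 once corrected for the upward pull. The bite lies at a tool yaw of about 0.85. The knob is now slack, so I release it and move over the head.

>>> {"name": "jog_arm", "arguments": {"increments": [[0,0,0,0,0,0,-1],[0,0,0,0,0,0,-1],[0,0,0,0,0,0,-1],[0,0,-1,0,0,0,-1],[0,0,-3,0,0,0,-1]]}}

```text
time: 11.55
position: [0.4755, -0.0492, 0.1076]
orientation: [-3.137, 0.001, 1.111]
force: [-0.1, -0.7, 1.0]
width: 0.976
```

>>> {"name": "jog_arm", "arguments": {"increments": [[0,0,-2,0,0,0.12,-1],[0,0,-0.5,0,0,0.14,-1],[0,0,0,0,0,0.14,-1],[0,0,0,0,0,0.14,-1],[0,0,0,0,0,0.14,-1]]}}

```text
time: 12.05
position: [0.4767, -0.0495, 0.1341]
orientation: [3.141, -0.0, 0.425]
force: [-0.1, -0.3, -0.4]
width: 1.0
```

>>> {"name": "jog_arm", "arguments": {"increments": [[0,0,0,0,0,0.14,-1],[0,0,0,0,0,0.14,-1],[0,0,0,0,0,0.14,-1],[0,0,0,0,0,0.14,-1],[0,0,0,0,0,0.14,-1]]}}

```text
time: 12.55
position: [0.4766, -0.0495, 0.134]
orientation: [3.141, -0.001, -0.275]
force: [-0.1, -0.5, 0.3]
width: 0.999
```

>>> {"name": "jog_arm", "arguments": {"increments": [[0,0,0,0,0,0.14,-1],[4.5,0,0,0,0,0,-1],[4.5,0,0,0,0,0,-1],[4.5,0,0,0,0,0,-1],[0.2,0,0,0,0,0,-1]]}}

```text
time: 13.05
position: [0.6057, -0.1062, 0.1333]
orientation: [3.141, -0.003, -0.41]
force: [-1.0, 1.0, 0.1]
width: 1.003
```

```bash
python3 st.py; python3 - <<'E'
from m import *
f=grab('scene'); save(f,'head',(170,170,310,280),5)
m=near(f,mask(f,'green'),[.478,-.05,.09],30); d=todepth(f,m); k=(d[:,2]>.084)&(d[:,2]<.105); q=d[k]
print(k.sum(),q.mean(0),cv2.minAreaRect(q[:,:2].astype(np.float32)*1000))
E
```

```text
13.05 [ 0.6057 -0.1062  0.1333] yaw -0.4101836136791761 F [-1.0147  0.9739  0.1161] M [-0.0044  0.0346 -0.0118] w 1.002610962236364 j6 eff -0.024640144547447562 j6 1.6155072353835458Traceback (most recent call last):
  File "<stdin>", line 3, in <module>
  File "h.py", line 18, in todepth
    return (rays(f,uv)*f['depth'][uv[:,1],uv[:,0]][:,None]-f['t'])@f['R']
            ~~~~^^^^^^
  File "h.py", line 11, in rays
    p=cv2.undistortPoints(np.array(uv,float).reshape(-1,1,2),f['K'],f['D']).reshape(-1,2)
      ~~~~~~~~~~~~~~~~~~~^^^^^^^^^^^^^^^^^^^^^^^^^^^^^^^^^^^^^^^^^^^^^^^^^^
cv2.error: OpenCV(4.12.0) /io/opencv/modules/calib3d/src/undistort.dispatch.cpp:347: error: (-215:Assertion failed) CV_IS_MAT(_src) && CV_IS_MAT(_dst) && (_src->rows == 1 || _src->cols == 1) && (_dst->rows == 1 || _dst->cols == 1) && _src->cols + _src->rows - 1 == _dst->rows + _dst->cols - 1 && (CV_MAT_TYPE(_src->type) == CV_32FC2 || CV_MAT_TYPE(_src->type) == CV_64FC2) && (CV_MAT_TYPE(_dst->type) == CV_32FC2 || CV_MAT_TYPE(_dst->type) == CV_64FC2) in function 'cvUndistortPointsInternal'
```

View pics/head.png

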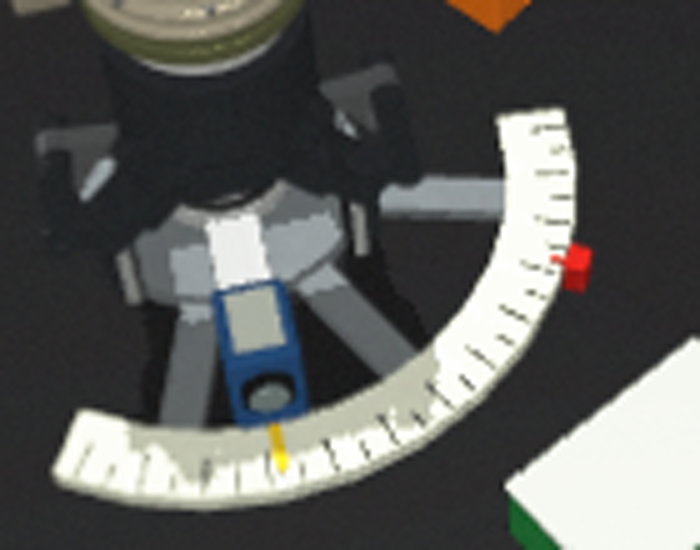

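The picture shows the fingers astride the head, the pointer tip at (283,468) and the marker nose at (556,260) in the crop. Next I work out the swing angle.

```bash
python3 - <<'E'
from m import *
f=grab('scene'); pv=np.array([.4771,-.0492])
for z in(.016,):
    P=toplane(f,[[170+283/5,170+469/5],[170+556/5,170+260/5]],z)[:,:2]-pv
    print(P+pv,np.hypot(*P.T),np.arctan2(P[:,1],P[:,0]))
for n in('red','yellow'):
    m=near(f,mask(f,n),[.628,.058,.012] if n=='red' else [.628,-.115,.016],16); P=toplane(f,m,.016)[:,:2]-pv; print(n,len(m),np.arctan2(P[:,1],P[:,0]).mean(),np.hypot(*P.T).min(),np.hypot(*P.T).max())
    i=np.hypot(*P.T).argsort(); i=i[:4] if n=='red' else i[-4:]; print(np.arctan2(P[i,1],P[i,0]),np.hypot(*P[i].T),m[i])
E
```

```text
[[ 0.63448963 -0.11759546]
 [ 0.62141799  0.05278196]] [0.17160837 0.17671446] [-0.40994131  0.61517351]
red 43 0.6164683409255339 0.17858517747469574 0.19266661808378574
[0.61839951 0.63802201 0.62233843 0.67321254] [0.17858518 0.18016659 0.18092639 0.18116165] [[282. 222.]
 [283. 221.]
 [283. 222.]
 [284. 219.]]
yellow 15 -0.4144465271246528 0.14768319115675926 0.16925881607944696
[-0.42327973 -0.40967651 -0.41262978 -0.41548683] [0.16364504 0.16418899 0.16672699 0.16925882] [[225. 261.]
 [226. 261.]
 [226. 262.]
 [226. 263.]]
```

>>> {"name": "jog_arm", "arguments": {"increments": [[-0.2,0,3,0,0,0,-1],[0,0,3,0,0,0,-1],[0,0,1.5,0,0,0,-1],[0,0,0,0,0,0,1],[0,0,0,0,0,0,1]]}}

```text
time: 13.65
position: [0.6003, -0.1028, 0.0594]
orientation: [3.142, -0.001, -0.409]
force: [-0.1, 0.2, 1.2]
width: 0.693
```

>>> {"name": "jog_arm", "arguments": {"increments": [[0,0,0,0,0,0,1],[0,0,0,0,0,0,1],[0,0,0,0,0,0,1],[0,0,0,0,0,0,1],[0,0,0,0,0,0,1]]}}

```text
time: 14.15
position: [0.6009, -0.1031, 0.0599]
orientation: [-3.141, -0.002, -0.409]
force: [-1.8, 0.0, 6.4]
width: 0.388
```

```bash
python3 st.py
```

```text
14.15 [ 0.6009 -0.1031  0.0599] yaw -0.40914222695991853 F [-1.8288  0.0213  6.447 ] M [ 0.1276  0.2729 -0.0043] w 0.38782709808814275 j6 eff -0.040853420505300164 j6 1.615977611081169
```

>>> {"name": "jog_arm", "arguments": {"increments": [[-0.003,-0.405,0,0,0,-0.03,1],[-0.033,-0.944,0,0,0,-0.07,1],[-0.033,-0.944,0,0,0,-0.07,1],[-0.033,-0.944,0,0,0,-0.07,1],[-0.033,-0.944,0,0,0,-0.07,1]]}}

```text
time: 14.65
position: [0.6115, -0.0624, 0.0599]
orientation: [3.141, -0.002, -0.097]
force: [-2.0, 0.4, 6.9]
width: 0.388
```

>>> {"name": "jog_arm", "arguments": {"increments": [[-0.033,-0.944,0,0,0,-0.07,1],[-0.033,-0.944,0,0,0,-0.07,1],[-0.033,-0.944,0,0,0,-0.07,1],[-0.033,-0.944,0,0,0,-0.07,1],[-0.033,-0.944,0,0,0,-0.07,1]]}}

```text
time: 15.15
position: [0.6079, -0.0153, 0.0599]
orientation: [3.141, -0.002, 0.253]
force: [-1.6, 1.8, 7.0]
width: 0.392
```

>>> {"name": "jog_arm", "arguments": {"increments": [[-0.033,-0.944,0,0,0,-0.07,1],[-0.033,-0.944,0,0,0,-0.07,1],[-0.033,-0.944,0,0,0,-0.07,1],[-0.017,-0.675,0,0,0,-0.05,1],[-0.006,-0.405,0,0,0,-0.03,1]]}}

```text
time: 15.65
position: [0.5928, 0.0209, 0.0599]
orientation: [3.141, -0.002, 0.542]
force: [-1.0, 1.8, 7.0]
width: 0.388
```

```bash
python3 st.py; python3 - <<'E'
from m import *
f=grab('scene'); save(f,'swung',(220,175,320,250),8)
pv=np.array([.4771,-.0492])
for n,P0 in(('red',[.628,.058,.012]),('yellow',[.615,.045,.016])):
    m=near(f,mask(f,n),P0,18)
    if len(m): P=toplane(f,m,.016)[:,:2]-pv; print(n,len(m),np.arctan2(P[:,1],P[:,0]).mean(),np.hypot(*P.T).min(),np.hypot(*P.T).max(),m.mean(0))
E
```

```text
15.65 [0.5928 0.0209 0.0599] yaw 0.5423115069802689 F [-1.0396  1.7951  6.9872] M [ 0.5359  0.3154 -0.4231] w 0.38831960556402406 j6 eff -0.22938176058232784 j6 0.8633791258578752
red 40 0.6118912812645471 0.17858517747469574 0.19266661808378574 [284.85  223.175]
yellow 16 0.5427230054224922 0.15406912582168245 0.17076469747273704 [274.0625 224.375 ]
```

View pics/swung.png

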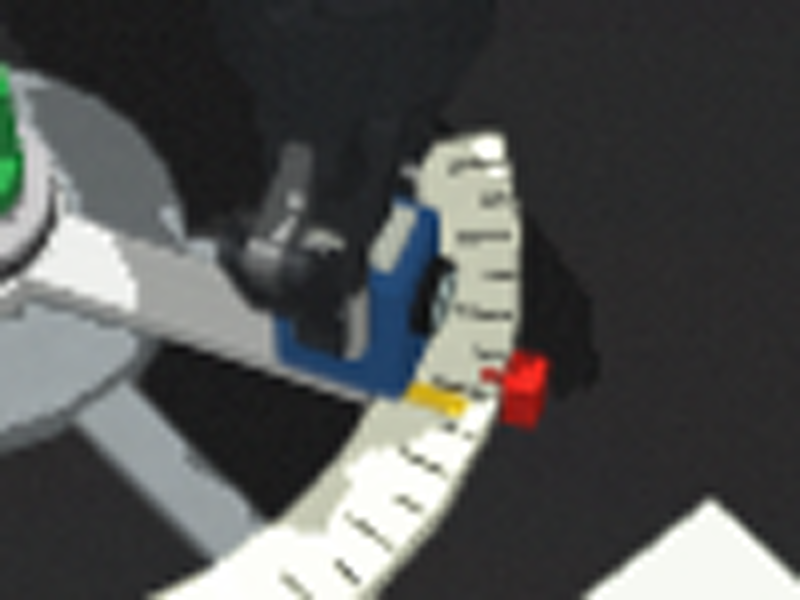

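The pointer tip is at crop (463,404) and the nose at (487,376). About 0.073 rad is still to go.

>>> {"name": "jog_arm", "arguments": {"increments": [[-0.006,-0.405,0,0,0,-0.03,1],[-0.006,-0.405,0,0,0,-0.03,1],[0,-0.175,0,0,0,-0.013,1],[0,0,0,0,0,0,1],[0,0,0,0,0,0,1]]}}

```text
time: 16.2
position: [0.5875, 0.029, 0.0599]
orientation: [3.141, -0.003, 0.613]
force: [-1.8, 3.8, 7.6]
width: 0.392
```

```bash
python3 st.py; python3 - <<'E'
from m import *
f=grab('scene'); save(f,'swung2',(255,195,305,240),12)
pv=np.array([.4771,-.0492])
for n,P0 in(('red',[.628,.058,.012]),('yellow',[.615,.045,.016])):
    m=near(f,mask(f,n),P0,18)
    if len(m): P=toplane(f,m,.016)[:,:2]-pv; print(n,len(m),np.arctan2(P[:,1],P[:,0]).mean(),np.hypot(*P.T).min(),np.hypot(*P.T).max(),m.mean(0))
E
```

```text
16.2 [0.5875 0.029  0.0599] yaw 0.6131722112674873 F [-1.7719  3.8378  7.6208] M [ 0.6539  0.3377 -0.4357] w 0.39159391412983585 j6 eff -0.395450871437788 j6 0.8045578532918484
red 43 0.6164683409255339 0.17858517747469574 0.19266661808378574 [285.         222.90697674]
yellow 17 0.6161275848547929 0.15504966187623898 0.1707603564234385 [275.88235294 220.58823529]
```

View pics/swung2.png

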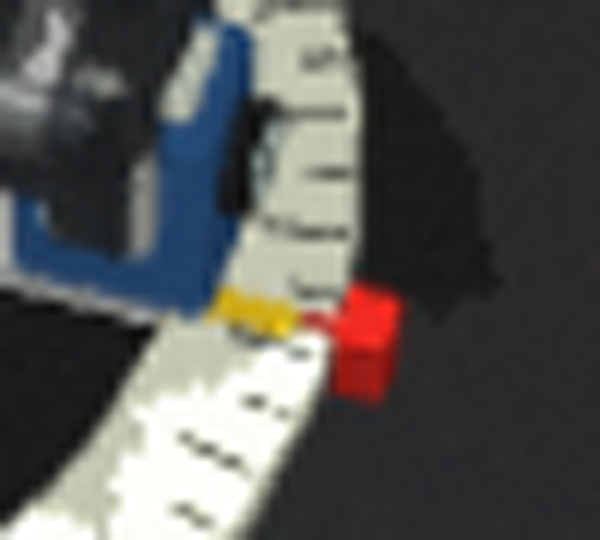

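The yellow tip at (298,318) meets the red nose at (300,320). I release the head, back off over the knob and check that the pointer stayed put.

>>> {"name": "jog_arm", "arguments": {"increments": [[0,0,0,0,0,0,-0.6],[0,0,0,0,0,0,-1],[0,0,0,0,0,0,-1],[0,0,-3,0,0,0,-1],[0,0,-4,0,0,0,-1]]}}

```text
time: 16.75
position: [0.5861, 0.0283, 0.1274]
orientation: [-3.139, 0.003, 0.614]
force: [-0.5, 0.5, 0.4]
width: 1.002
```

>>> {"name": "jog_arm", "arguments": {"increments": [[-4.5,0,0,0,0,0,-1],[-4.5,0,0,0,0,0,-1],[-4.55,0,0,0,0,0,-1],[0,0,0,0,0,-0.12,-1],[0,0,0,0,0,-0.12,-1]]}}

```text
time: 17.25
position: [0.4756, -0.0505, 0.1286]
orientation: [3.141, 0.0, 0.857]
force: [-0.2, 0.2, 0.2]
width: 0.999
```

>>> {"name": "jog_arm", "arguments": {"increments": [[0,0,0,0,0,-0.13,-1],[0,0,0,0,0,-0.12,-1],[0,0,0,0,0,0,-1],[0,0,0,0,0,0,-1],[0,0,0,0,0,0,-1]]}}

```text
time: 17.75
position: [0.4763, -0.0497, 0.1282]
orientation: [-3.142, 0.0, 1.101]
force: [0.1, 0.0, -0.6]
width: 1.001
```

```bash
cat > pt.py <<'E'
from m import *
import sys
pv=np.array([.4771,-.0492])
f=grab('scene')
for n,P0 in(('red',[.628,.058,.012]),('yellow',[.615,.045,.016])):
    m=near(f,mask(f,n),P0,18)
    if len(m): P=toplane(f,m,.016)[:,:2]-pv; print(n,len(m),np.arctan2(P[:,1],P[:,0]).mean(),np.hypot(*P.T).min(),np.hypot(*P.T).max(),m.mean(0))
m=near(f,mask(f,'green'),[.478,-.05,.08],30)
if len(m):
    d=todepth(f,m); k=(d[:,2]>.086)&(d[:,2]<.105); q=d[k]
    if len(q)>10: print('knob',k.sum(),q.mean(0),cv2.minAreaRect(q[:,:2].astype(np.float32)*1000))
if len(sys.argv)>1: save(f,sys.argv[1],(180,150,310,250),6)
E
python3 st.py; python3 pt.py rel
```

```text
17.75 [ 0.4763 -0.0497  0.1282] yaw 1.1014572134564595 F [ 0.0707  0.014  -0.6005] M [-0.0125 -0.0143 -0.0463] w 1.0010430786837117 j6 eff 0.018801080295816064 j6 0.11750995559370747
red 42 0.6151842946295891 0.17858517747469574 0.19266661808378574 [284.92857143 222.97619048]
yellow 17 0.6161275848547929 0.15504966187623898 0.1707603564234385 [275.88235294 220.58823529]
knob 51 [ 0.48106677 -0.05137779  0.09220868] ((479.8586730957031, -49.91063690185547), (44.86640167236328, 13.732015609741211), 62.808650970458984)
```

View pics/rel.png

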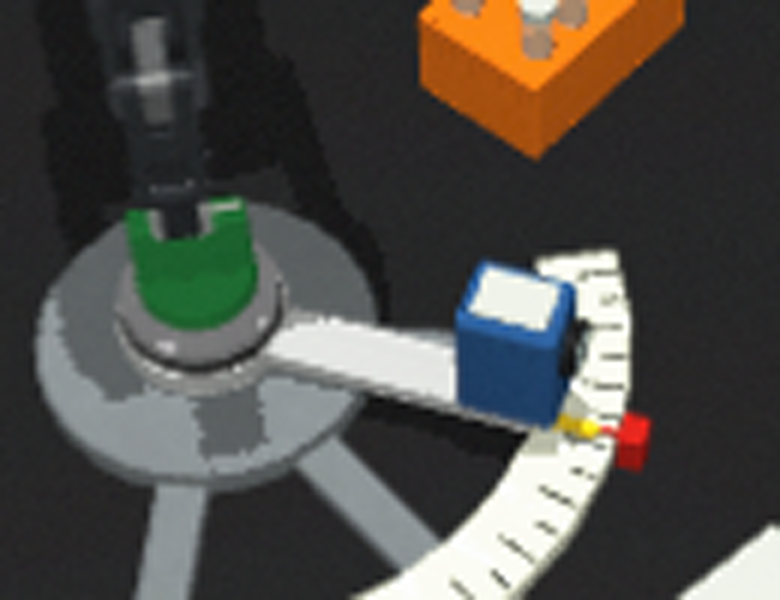

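The pointer stayed on the nose at crop (600,428), and the knob stands at a yaw of about 1.096. I regrip the knob.

>>> {"name": "jog_arm", "arguments": {"increments": [[0,0.05,2,0,0,0,-1],[0,0,2,0,0,0,-1],[0,0,1.5,0,0,0,-1],[0,0,0.55,0,0,0,-1],[0,0,0,0,0,0,-0.3]]}}

```text
time: 18.3
position: [0.4766, -0.0499, 0.0674]
orientation: [-3.14, 0.0, 1.103]
force: [-0.5, -0.5, -0.2]
width: 0.858
```

>>> {"name": "jog_arm", "arguments": {"increments": [[0,0,0,0,0,0,1],[0,0,0,0,0,0,1],[0,0,0,0,0,0,1],[0,0,0,0,0,0,1],[0,0,0,0,0,0,1]]}}

```text
time: 18.8
position: [0.4764, -0.0497, 0.0682]
orientation: [-3.141, -0.0, 1.104]
force: [-2.7, 1.9, 6.9]
width: 0.155
```

>>> {"name": "jog_arm", "arguments": {"increments": [[0,0,0,0,0,0,1],[0,0,0,0,0,0,1],[0,0,0,0,0,0.02,1],[0,0,0,0,0,0.02,1],[0,0,0,0,0,0,1]]}}

```text
time: 19.3
position: [0.4764, -0.0497, 0.0681]
orientation: [-3.141, 0.0, 1.064]
force: [-3.1, 0.4, 5.5]
width: 0.151
```

```bash
python3 st.py
```

```text
19.3 [ 0.4764 -0.0497  0.0681] yaw 1.0642673850174547 F [-3.1079  0.357   5.5295] M [0.1975 0.5695 0.307 ] w 0.15127483018016755 j6 eff 0.5006512999534607 j6 0.1548988957197549
```

>>> {"name": "jog_arm", "arguments": {"increments": [[0,0,0.03,0,0,0.04,1],[0,0,0,0,0,0.02,1],[0,0,0,0,0,0.02,1],[0,0,0,0,0,0,1],[0,0,0,0,0,0,1]]}}

```text
time: 19.8
position: [0.4764, -0.0497, 0.0678]
orientation: [-3.141, 0.0, 0.985]
force: [-2.0, 1.8, 5.6]
width: 0.152
```

```bash
python3 st.py
```

```text
19.8 [ 0.4764 -0.0497  0.0678] yaw 0.9847929508169839 F [-1.9755  1.7839  5.6458] M [0.2471 0.5378 0.2733] w 0.15225694450232374 j6 eff 0.30765275470912457 j6 0.23435152272994525
```

>>> {"name": "jog_arm", "arguments": {"increments": [[0,0,0.03,0,0,0.04,1],[0,0,0,0,0,0.02,1],[0,0,0,0,0,0.02,1],[0,0,0,0,0,0,1],[0,0,0,0,0,0,1]]}}

```text
time: 20.3
position: [0.4763, -0.0497, 0.0675]
orientation: [-3.141, 0.0, 0.905]
force: [-3.1, 1.4, 5.9]
width: 0.153
```

```bash
python3 st.py
```

```text
20.3 [ 0.4763 -0.0497  0.0675] yaw 0.9047984972746093 F [-3.0986  1.4214  5.927 ] M [0.224  0.612  0.3125] w 0.15339567098504478 j6 eff 0.30896276235580444 j6 0.31434236992536363
```

>>> {"name": "jog_arm", "arguments": {"increments": [[0,0,0.03,0,0,0.04,1],[0,0,0,0,0,0.02,1],[0,0,0,0,0,0.02,1],[0,0,0,0,0,0,1],[0,0,0,0,0,0,1]]}}

```text
time: 20.8
position: [0.4763, -0.0497, 0.0673]
orientation: [-3.141, 0.0, 0.825]
force: [-3.3, 1.3, 6.5]
width: 0.155
```

```bash
python3 st.py
```

```text
20.8 [ 0.4763 -0.0497  0.0673] yaw 0.8248519830100101 F [-3.3317  1.2918  6.4741] M [0.2251 0.6359 0.3528] w 0.1545921749859726 j6 eff 0.3230518475174904 j6 0.3943344428820198
```

>>> {"name": "jog_arm", "arguments": {"increments": [[0,0,0.03,0,0,0.04,1],[0,0,0,0,0,0.02,1],[0,0,0,0,0,0.02,1],[0,0,0,0,0,0,1],[0,0,0,0,0,0,1]]}}

```text
time: 21.3
position: [0.4763, -0.0497, 0.0671]
orientation: [-3.141, 0.001, 0.745]
force: [-3.6, 1.6, 8.8]
width: 0.156
```

```bash
python3 st.py
```

```text
21.3 [ 0.4763 -0.0497  0.0671] yaw 0.7449940361289404 F [-3.631   1.627   8.7897] M [0.2937 0.7385 0.3908] w 0.15564828147275506 j6 eff 0.346328504383564 j6 0.4742943176136185
```

>>> {"name": "jog_arm", "arguments": {"increments": [[0,0,0.03,0,0,0.04,1],[0,0,0,0,0,0.02,1],[0,0,0,0,0,0.02,1],[0,0,0,0,0,0,1],[0,0,0,0,0,0,1]]}}

```text
time: 21.8
position: [0.4763, -0.0497, 0.0669]
orientation: [-3.141, 0.001, 0.665]
force: [-4.2, 2.4, 10.3]
width: 0.15
```

```bash
python3 st.py
```

```text
21.8 [ 0.4763 -0.0497  0.0669] yaw 0.664998154444824 F [-4.1578  2.389  10.3077] M [0.3075 0.9068 0.3793] w 0.14989233893988888 j6 eff 0.37275667302310467 j6 0.5542715764689359
```

>>> {"name": "jog_arm", "arguments": {"increments": [[0,0,0.03,0,0,0.04,1],[0,0,0,0,0,0.02,1],[0,0,0,0,0,0.02,1],[0,0,0,0,0,0,1],[0,0,0,0,0,0,1]]}}

```text
time: 22.3
position: [0.4763, -0.0497, 0.0668]
orientation: [-3.141, 0.001, 0.585]
force: [-4.3, 2.3, 11.9]
width: 0.145
```

```bash
python3 st.py
```

```text
22.3 [ 0.4763 -0.0497  0.0668] yaw 0.5851863050024142 F [-4.2929  2.2558 11.9092] M [0.345  1.0037 0.3391] w 0.1452276537712752 j6 eff 0.40059395134449005 j6 0.6341722613076145
```

The bite is at a yaw of about 0.865 in both directions, and the torque rises about 0.4 N m/rad beyond it. The target yaw is about 0.395, and I stop pushing down on the way there.

>>> {"name": "jog_arm", "arguments": {"increments": [[0,0,-0.02,0,0,0.04,1],[0,0,0,0,0,0.02,1],[0,0,0,0,0,0.02,1],[0,0,0,0,0,0,1],[0,0,0,0,0,0,1]]}}

```text
time: 22.8
position: [0.4762, -0.0496, 0.0667]
orientation: [-3.141, 0.001, 0.505]
force: [-4.3, 2.0, 9.9]
width: 0.153
```

```bash
python3 st.py
```

```text
22.8 [ 0.4762 -0.0496  0.0667] yaw 0.5052332878987582 F [-4.2956  1.9634  9.8968] M [0.28   0.8496 0.4421] w 0.15293786066381168 j6 eff 0.4403287544846535 j6 0.7141137878779233
```

>>> {"name": "jog_arm", "arguments": {"increments": [[0,0,-0.02,0,0,0.04,1],[0,0,0,0,0,0.02,1],[0,0,0,0,0,0.02,1],[0,0,0,0,0,0,1],[0,0,0,0,0,0,1]]}}

```text
time: 23.3
position: [0.4762, -0.0496, 0.0667]
orientation: [-3.141, 0.001, 0.425]
force: [-3.0, 1.3, 5.3]
width: 0.153
```

```bash
python3 st.py; python3 pt.py
```

```text
23.3 [ 0.4762 -0.0496  0.0667] yaw 0.4252288946585776 F [-2.9711  1.3431  5.3382] M [0.2429 0.7707 0.4294] w 0.15258956726904654 j6 eff 0.4760776273906231 j6 0.7941024975825897
red 42 0.6151842946295891 0.17858517747469574 0.19266661808378574 [284.92857143 222.97619048]
yellow 17 0.6161275848547929 0.15504966187623898 0.1707603564234385 [275.88235294 220.58823529]
knob 35 [ 0.49344631 -0.0434184   0.09115857] ((489.29443359375, -43.82082748413086), (23.874399185180664, 12.157685279846191), 14.465364456176758)
```

>>> {"name": "jog_arm", "arguments": {"increments": [[0,0,0,0,0,0.02,1],[0,0,0,0,0,0.02,1],[0,0,0,0,0,0,1],[0,0,0,0,0,0,1],[0,0,0,0,0,0,1]]}}

```text
time: 23.85
position: [0.4761, -0.0496, 0.0666]
orientation: [-3.141, 0.001, 0.385]
force: [-3.7, 2.2, 5.2]
width: 0.153
```

```bash
python3 st.py
```

```text
23.85 [ 0.4761 -0.0496  0.0666] yaw 0.38539244665668115 F [-3.7249  2.2277  5.2257] M [0.2784 0.6777 0.4234] w 0.15264717250705995 j6 eff 0.4804985225200653 j6 0.8339933278000405
```

>>> {"name": "jog_arm", "arguments": {"increments": [[0,0,0,0,0,0,0.5],[0,0,0,0,0,0,0],[0,0,0,0,0,0,-1],[0,0,0,0,0,0,-1],[0,0,0,0,0,0,-1]]}}

```text
time: 24.35
position: [0.4768, -0.05, 0.0663]
orientation: [3.142, -0.0, 0.384]
force: [-1.0, 0.5, 0.9]
width: 0.911
```

>>> {"name": "jog_arm", "arguments": {"increments": [[0,0,-2,0,0,0,-1],[0,0,-4,0,0,0,-1],[0,0,-4,0,0,0,-1],[0,0,0,0,0,0,-1],[0,0,0,0,0,0,-1]]}}

```text
time: 24.85
position: [0.4768, -0.0499, 0.1666]
orientation: [3.141, -0.001, 0.384]
force: [0.3, 0.0, -0.6]
width: 1.001
```

```bash
python3 st.py; python3 pt.py final
```

```text
24.85 [ 0.4768 -0.0499  0.1666] yaw 0.38381124821453527 F [ 0.3256  0.0434 -0.5968] M [0.0285 0.0369 0.0138] w 1.001385097782108 j6 eff 1.2017565609312442e-05 j6 0.835009709386155
red 42 0.6151842946295891 0.17858517747469574 0.19266661808378574 [284.92857143 222.97619048]
yellow 16 0.620021270497794 0.15504966187623898 0.1707603564234385 [275.6875 220.3125]
knob 99 [ 0.47884647 -0.05105991  0.09204463] ((478.99920654296875, -49.103515625), (46.97459411621094, 14.531092643737793), 22.774126052856445)
```

View pics/final.png

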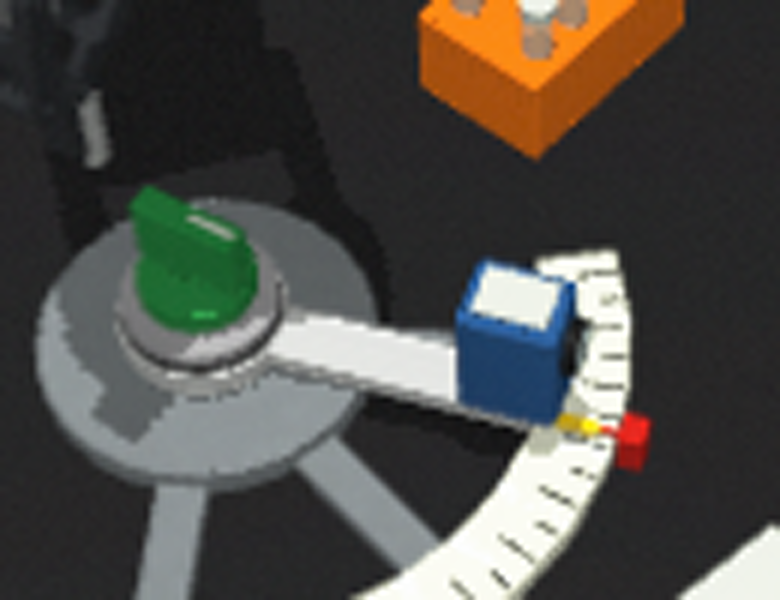

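The pointer is still on the nose at crop (600,428). The knob stands at a yaw of 0.397, about 0.47 rad past the bite (about 47 N), and the gripper is clear. I hand the job in.

```bash
python3 -c "
from workcell import arm
print(arm.close_job())"
```

```text
the job is handed in; nothing more can be done
None
```

I loosened the knob by about 1.04 rad, swung the head about 1.02 rad to the red marker, retightened the knob and handed the job in at about 25 s. No verdict was reported.

- **Clamping:** the slack drag was about 0.33 N m and the final drag about 0.50 N m, both corrected for vertical push. That is about 0.17 N m over slack, a little under the 0.2 asked but inside the 0.14 to 0.26 range. It amounts to about 47 N. The angle agrees: the knob ended 0.47 to 0.48 rad past the bite, so about 47 to 48 N. The last 0.04 rad raised the reading less than expected, 0.004 instead of about 0.015 N m.
- **Pointer:** the last picture shows the tip on the marker's nose, with measured angles of 0.620 and 0.615 rad, under 1 mm apart. The marker had not moved in the picture, and the gripper was open and clear of everything.
- **Bystanders:** I kept well away from the rack, bottle and tip box, but did not re-measure them at the end.
- **Sensor disagreement:** I went by the wrist-joint torque. The force-torque sensor's moment was noisier: it read about 0.27 to 0.31 N m when slack and 0.42 to 0.44 at the end, so a slightly smaller rise of about 0.12 to 0.15.

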